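Feed a pine block through a guarded sander throat with a push block

TASK

The small drum sander bed on the bench is switched off for a dry pass. Pick up the wooden push block by its upright handle and use its nose to push the pine block lying on the infeed side along the bed, under the guard, until it is wholly out on the far side and still lying on the bed; never touch the pine block with the gripper. Then draw the push block back out of the opening and leave it standing on its sole clear of the guard.

Things in the scene. Friction and masses are not known exactly. Their poses are not given: they have to be found in the camera images.
- mouth (a point): Middle of the entrance of the guarded opening, on the bed's surface, 10 mm above the bench. x points along the feed (away from the robot), y left across the bed, z up. The fixed aluminium bed lies between two dark fences, 88 mm apart inside and 17 mm high above it; its open infeed end is at x = -210 mm. The opening is 88 mm wide and 36 mm high above the bed.
- guard_exit (a point): Middle of the exit of the opening, on the bed's surface, same axes: the grey guard reaches 40 mm along the feed from the mouth to here, its top is 70 mm above the bed and it is up to 156 mm wide. The outfeed bed goes on 144 mm from here to a low stop, 10 mm high.
- block_center (a point): Centre of the pine block to be fed: a plain offcut of grey-brown pine, 100 mm long, 75 mm wide, 24 mm thick (about 0.11 kg), lying flat on the bed between the fences on the infeed side. Its y axis runs along its length (roughly along the feed), x across, z up; this point is 12 mm above the bed.
- push_handle (a point): Grasp point in the upright handle of the loose wooden push block (0.15 kg), standing on its sole on the bench. x points to the nose, z up. Handle: 36 mm long (x), 22 mm thick (y), from 16 to 73 mm above the underside; this point is in its middle, 50 mm above the underside. The sole is a bar 165 mm long, 36 mm wide, 16 mm thick; its rear end is 20 mm behind this point, its nose 145 mm ahead.
- push_nose (a point): Middle of the flat front face of the push block's sole, 8 mm above its underside; axes as the handle's. The face is 36 mm wide and 16 mm high; it pushes the pine block.

How it is judged:
By the outcome, as a careful person would: the job done as asked, in the order asked, and still so for the second after the job is handed in, with the robot touching nothing.
It also fails if it takes over 38 s, if anything falls off the work surface, if the arm or the gripper's body presses on something with over 40 N, if the wrist force passes 120 N, or if a joint passes its speed limit or range.

ROBOT

A 6-joint arm with a two-finger parallel gripper is mounted at the origin on a cart in front of the work surface, level with it; the furniture and walls round the work are solid. World frame = base frame: x ahead of the robot, y to its left, z up, the work surface at z = 0. Lengths are in m, angles in rad, forces in N, time in s.
With the tool pointing down it reaches from about 0.375 to 0.975 m from the base axis. Payload 3.8 kg.
Tool frame: the origin (TCP) lies at the very end of the fingers, on their centre line; the grasp point (between the pads) lies 19 mm behind it (bot.grip_point_offset is the distance from the TCP to the grasp point, in m); z points along the fingers, x is the direction in which the jaws open and shut, and the axes are right-handed (so a half turn about z gives the same grasp; the last joint's range is limited). The gripper opens to 85 mm and grips with 20 to 120 N. Pads are 22 mm wide; open, the fingers measure 114 mm over their backs; the gripper's body (76 mm by 85 mm) begins 54 mm behind the grasp point. The pads swing forward as they close: fully open they stand 13 mm farther back than shut.
Start: joints at [-1.22, 0.264, 1.604, -0, 1.274, -0.037], TCP at [0.255, -0.625, 0.231] pointing down, gripper open.
Joint ranges: [-2.63, 2.63], [-0.94, 2.18], [0.31, 2.57], [-1.31, 4.45], [0, 2.66], [-2.55, 2.55]. Speed limits (rad/s): [2.57, 2.57, 3.14, 3.14, 3.14, 3.14].

INTERFACE

Orientations are given as a rotation vector (axis times angle).
In Python, from workcell import bot, read_camera gives the robot as it stands.
- The arm moves only by the tool arm_command, never from a script. Its argument "rows" is a list of rows, each an object with "delta_rot": the turn, a rotation vector about the tool's x, y, z in rad, a list of three; "xyz": the shift along the tool's x, y, z in m, a list of three; "gripper": the finger opening in m, from 0 to 0.0854. A call has 1 to 12 rows; each row shifts and turns the commanded pose from where the row before left it, along the tool's axes as they then stand; what a row does not reach is not made up. A row lasts 1/10 s, in which the tool goes at most 50 mm and 8.59 degrees, less where a joint would pass 70% of its speed; a pose out of reach is approached as far as the arm can. A call is refused whole if a number of a shift passes 0.05 or a number of a turn 0.15, either way. A call with a gripper value outside its range is refused whole. The fingers move at their own pace and stop on an object; "force" is the grip in N (left out, the last holds). Time passes only in rows, so rows that do not move let the fingers close. It gives the time, the measured TCP pose, the force and the opening at its end, in the units of the state.
- bot.read_state(): the state, without advancing time (a new reading comes with each control period).
- read_camera(name): name is "scene" or "side" or "wrist"; returns a dict with "pixels" (480x640x3 uint8, red, green, blue), "range_z" (480x640 float32, m along the optical axis (not along the pixel's ray), 0 where there is no reading), "intrinsics" (3x3 intrinsics, pixels), "camera_from_world" (4x4, takes a point from world to camera coordinates). Camera axes: x right, y up, looking along -z (the intrinsics and any distortion apply to the point x, -y, -z); pixel columns grow to the right and rows downward; lengths in m; the calibration is good to about 2 mm. A picture is of the moment at which its call begins.
- bot.finish_job(): hands the job in, once; it reports no verdict.
The state is a dict: "time": time; "q": joint angles; "joint_vel": joint speeds; "joint_torque": joint torques, N m; "tool_pos": TCP position; "tcp_rot": TCP orientation; "wrist_force": force on the tool from outside, world axes, zero at the start; "torque": the same for the moment, N m; "width": opening from 0.0 (shut) to 1.0 (fully open).
Only numpy, scipy, OpenCV 4.12 (cv2) and the standard library are available. Lean on these libraries where they do the work, as an engineer would, in place of code of your own. Each camera call takes 0.05 s, during which the arm holds its last target.

## Working session

There is one attempt and no reset: what is moved stays moved. The work goes in short steps, Python scripts to look and compute and a tool call to move; the robot and the scene stay as the last step left them, time stands still between calls to the robot, and variables do not carry over. Pictures are saved under pics/ and viewed, and the job is handed in when it is done.

Besides the shell and the picture viewer there is one more tool, called after "Emit:" by a JSON object that holds its "op" and its "data". arm_command: Moves the arm, as the interface text tells. Its arguments: {"type":"object","properties":{"rows":{"type":"array","items":{"type":"object","properties":{"delta_rot":{"type":"array","items":{"type":"number"}},"xyz":{"type":"array","items":{"type":"number"}},"gripper":{"type":"number"}}}},"force":{"type":"number"}},"required":["rows"]}

```bash
mkdir -p pics; ls; cat > h.py <<'E'
import numpy as np, cv2
from workcell import bot, read_camera
def snap(n,fn):
    c=read_camera(n); cv2.imwrite('pics/'+fn,c['pixels'][:,:,::-1]); np.savez('pics/'+fn+'.npz',**c); return c
def cloud(c):
    K=np.array(c['intrinsics']);T=np.linalg.inv(np.array(c['camera_from_world']));d=c['range_z'].astype(float)
    v,u=np.mgrid[0:d.shape[0],0:d.shape[1]]
    X=(u-K[0,2])/K[0,0]*d;Y=(v-K[1,2])/K[1,1]*d
    P=np.stack([X,-Y,-d],-1)@T[:3,:3].T+T[:3,3]; P[d<=0]=np.nan
    return P
E
python3 - <<'E'
from h import *
for n in ['scene','side','wrist']:
    c=snap(n,n+'0.png'); T=np.linalg.inv(np.array(c['camera_from_world'])); print(n,T[:3,3],-T[:3,2],c.keys())
print(bot.read_state())
E
```

```text
pics
scene [0.042983   0.39280969 0.73354963] [ 0.62083466 -0.0902168  -0.77873311] dict_keys(['pixels', 'range_z', 'intrinsics', 'camera_from_world'])
side [0.96575541 0.6361756  0.8174244 ] [-0.40571541 -0.37820068 -0.83208128] dict_keys(['pixels', 'range_z', 'intrinsics', 'camera_from_world'])
wrist [ 0.32212065 -0.59738728  0.3719453 ] [-0.25921385 -0.10429221 -0.96017255] dict_keys(['pixels', 'range_z', 'intrinsics', 'camera_from_world'])
{'time': 0.15, 'q': array([-1.21985447e+00,  2.64580414e-01,  1.60506201e+00,  1.36707585e-05,
        1.27368489e+00, -3.68923070e-02]), 'joint_vel': array([-0.00115087, -0.00262413, -0.00378006, -0.00095116,  0.00083637,
        0.00058478]), 'joint_torque': array([ 4.21021632e-04, -5.15905344e+01, -3.67960060e+01, -1.31949669e-04,
        8.07369972e-03,  5.36993596e-07]), 'tool_pos': array([ 0.25508876, -0.62433789,  0.23024689]), 'tcp_rot': array([-2.60702616e+00,  1.75115446e+00,  2.19154018e-03]), 'wrist_force': array([-1.09329833, -0.35049937, -0.30192719]), 'torque': array([0.01920205, 0.01033653, 0.01161725]), 'width': 0.9985188157670414}
```

View pics/scene0.png

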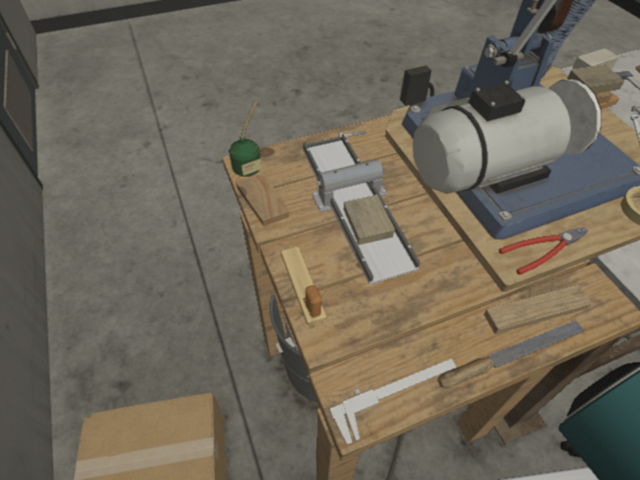

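View pics/side0.png

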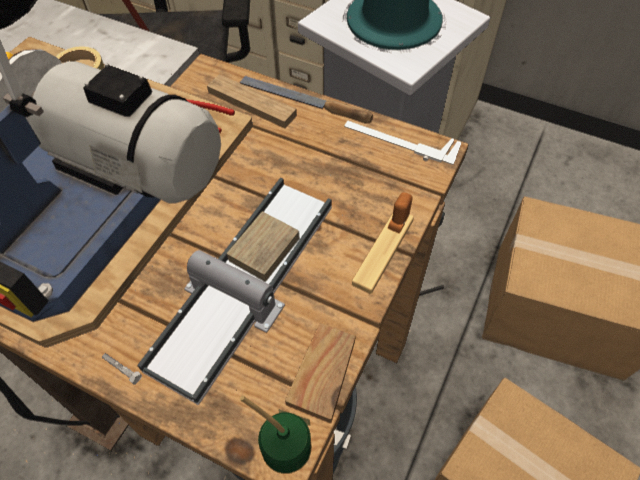

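The scene view shows the push block at (300,285) with its handle at (314,300), the pine block at (370,220) and the guard at (350,182). In the side view they are at (385,250), handle (401,210), (262,245) and (230,282). Next I measure them with depth and colour.

```bash
python3 - <<'E'
from h import *
def L(n): return dict(np.load(f'pics/{n}0.png.npz'))
for n in ['scene','side']:
    c=L(n);P=cloud(c);hsv=cv2.cvtColor(c['pixels'],cv2.COLOR_RGB2HSV)
    pts={'scene':[(314,300),(300,270),(370,220),(395,272),(350,182),(325,150),(290,330)],'side':[(401,210),(380,260),(262,245),(305,200),(230,282),(190,350),(340,190)]}[n]
    for u,v in pts: print(n,(u,v),P[v,u].round(4),hsv[v,u])
    # bed: white pixels z~.01
    S=hsv[...,1];V=hsv[...,2]; z=P[...,2]
    bed=(S<40)&(V>170)&(abs(z-.01)<.006)&(P[...,0]<1)&(P[...,1]>-.2)
    cc,lab,st,ce=cv2.connectedComponentsWithStats(bed.astype(np.uint8))
    for i in range(1,cc):
        if st[i,4]>300:
            q=P[lab==i]; r=cv2.minAreaRect((q[:,:2]*1000).astype(np.float32)); print('bed',st[i],r,np.median(q[:,2]),cv2.boxPoints(r).round(0).tolist())
E
```

```text
scene (314, 300) [0.4326 0.3505 0.0713] [ 15 142 151]
scene (300, 270) [0.5333 0.3656 0.0151] [ 20  92 175]
scene (370, 220) [0.6238 0.2159 0.0342] [ 20  57 134]
scene (395, 272) [0.5116 0.187  0.0089] [ 24   7 184]
scene (350, 182) [0.711  0.2434 0.0576] [ 60   4 127]
scene (325, 150) [0.8741 0.2736 0.0065] [ 25   9 180]
scene (290, 330) [ 0.4351  0.3945 -0.0299] [ 17  48 101]
bed [310 141  44  31 832] ((849.0158081054688, 263.1864929199219), (88.15857696533203, 81.53845977783203), 12.528563499450684) 0.009712339072765419 [[797.0, 293.0], [815.0, 214.0], [901.0, 233.0], [883.0, 313.0]]
bed [334 184  38  37 475] ((700.8193359375, 230.14016723632812), (90.21105194091797, 79.81299591064453), 11.606758117675781) 0.00968399067916137 [[649.0, 260.0], [665.0, 182.0], [753.0, 200.0], [737.0, 278.0]]
bed [ 360  234   55   47 1459] ((549.3840942382812, 198.1102294921875), (89.42115783691406, 85.55894470214844), 12.591917037963867) 0.00967512051913888 [[496.0, 230.0], [515.0, 147.0], [602.0, 166.0], [584.0, 250.0]]
bed [ 331  359  125   84 1648] ((287.6711120605469, 233.68475341796875), (58.10
[... 464 characters left out ...]
340, 190) [ 4.520e-01  2.257e-01 -1.000e-04] [ 16 120 196]
bed [345 121 116  43 938] ((293.0256042480469, 237.7337646484375), (63.080810546875, 220.419921875), 25.73979377746582) 0.008124597730673366 [[217.0, 323.0], [312.0, 125.0], [369.0, 152.0], [274.0, 351.0]]
bed [ 264  185   60   53 1582] ((545.7865600585938, 196.73594665527344), (84.25379943847656, 83.7614974975586), 12.353438377380371) 0.010384558533599209 [[496.0, 229.0], [514.0, 147.0], [596.0, 165.0], [578.0, 247.0]]
bed [ 148  286  102  108 5270] ((811.490966796875, 255.1785888671875), (158.23385620117188, 84.61404418945312), 12.798542022705078) 0.009723550725816876 [[725.0, 279.0], [744.0, 196.0], [898.0, 231.0], [879.0, 314.0]]
```

```bash
python3 - <<'E'
from h import *
def L(n): return dict(np.load(f'pics/{n}0.png.npz'))
for n in ['scene','side']:
    c=L(n);P=cloud(c);z=P[...,2]
    box=lambda a,b,d,e:(P[...,0]>a)&(P[...,0]<b)&(P[...,1]>d)&(P[...,1]<e)
    def rect(m,t):
        m=m.astype(np.uint8);cc,lab,st,ce=cv2.connectedComponentsWithStats(m)
        i=1+np.argmax(st[1:,4]);q=P[lab==i];r=cv2.minAreaRect((q[:,:2]*1000).astype(np.float32));print(n,t,len(q),np.round(r[0],1),np.round(r[1],1),round(r[2],1),'z',np.percentile(q[:,2],[2,50,98]).round(4),cv2.boxPoints(r).round(0).tolist())
    rect(box(.38,.65,.28,.45)&(z>.011)&(z<.021),'sole')
    rect(box(.38,.65,.28,.45)&(z>.03),'handle')
    rect(box(.38,.65,.28,.45)&(z>.066),'handletop')
    rect(box(.52,.72,.13,.3)&(z>.031)&(z<.038),'pine')
    rect(box(.6,.85,.1,.4)&(z>.060)&(z<.1),'guard')
E
```

```text
scene sole 1093 [507.2 365.1] [165.4  36.5] 12.5 z [0.0122 0.0157 0.0186] [[423.0, 365.0], [430.0, 329.0], [592.0, 365.0], [584.0, 401.0]]
scene handle 392 [444.7 351.7] [34.5 22. ] 10.4 z [0.0321 0.068  0.0743] [[426.0, 359.0], [430.0, 338.0], [464.0, 344.0], [460.0, 366.0]]
scene handletop 224 [445.2 351.7] [33.6 21.7] 10.4 z [0.0663 0.0716 0.0745] [[427.0, 359.0], [431.0, 338.0], [464.0, 344.0], [460.0, 365.0]]
scene pine 1378 [637.  218.7] [102.4  76.2] 8.7 z [0.0314 0.0337 0.0362] [[581.0, 249.0], [592.0, 173.0], [693.0, 189.0], [682.0, 264.0]]
scene guard 1017 [727.5 241.5] [ 38.9 142.9] 11.3 z [0.0607 0.0746 0.0806] [[694.0, 308.0], [722.0, 168.0], [761.0, 175.0], [733.0, 315.0]]
side sole 1604 [507.1 365.6] [165.1  36.9] 12.9 z [0.0126 0.0162 0.0194] [[423.0, 365.0], [431.0, 329.0], [592.0, 366.0], [583.0, 402.0]]
side handle 451 [447.1 352.6] [35.7 22.1] 10.8 z [0.0314 0.0667 0.0752] [[427.0, 360.0], [432.0, 338.0], [467.0, 345.0], [463.0, 367.0]]
side handletop 234 [447.1 352.3] [35.2 21.7] 12.1 z [0.0666 0.0722 0.0756] [[428.0, 359.0], [432.0, 338.0], [467.0, 345.0], [462.0, 367.0]]
side pine 2376 [636.8 218.2] [101.3  76.8] 8.7 z [0.0315 0.0342 0.0369] [[581.0, 249.0], [593.0, 173.0], [693.0, 188.0], [681.0, 264.0]]
side guard 2167 [730.4 242.6] [ 38.5 143.8] 12.9 z [0.061  0.0757 0.081 ] [[696.0, 308.0], [728.0, 168.0], [765.0, 177.0], [733.0, 317.0]]
```

```bash
python3 - <<'E'
import cv2
a=cv2.imread('pics/scene0.png')[225:335,260:440];b=cv2.imread('pics/side0.png')[180:300,220:420]
cv2.imwrite('pics/ca.png',cv2.resize(a,None,fx=4,fy=4));cv2.imwrite('pics/cb.png',cv2.resize(b,None,fx=4,fy=4))
E
```

```text
(no output)
```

View pics/ca.png

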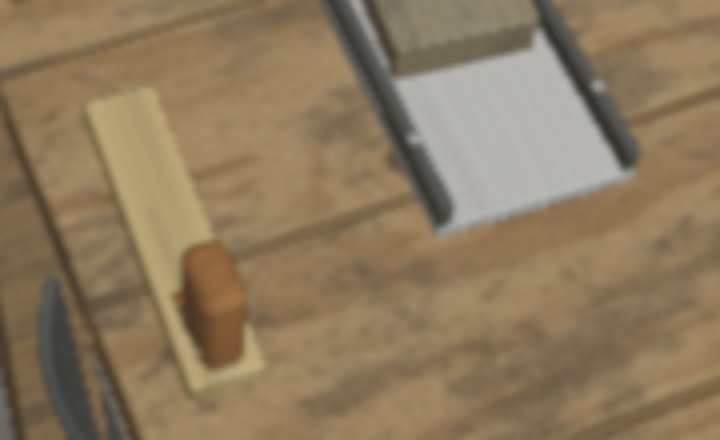

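View pics/cb.png

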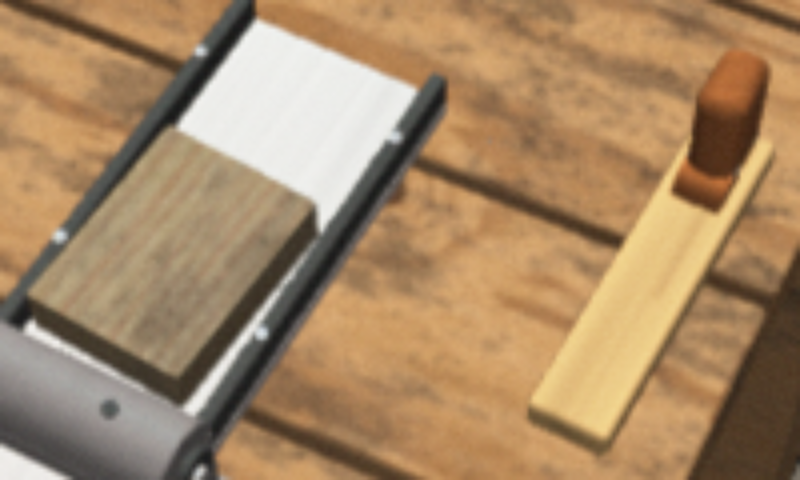

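```bash
cat >> h.py <<'E'
from scipy.spatial.transform import Rotation as Ro
def todo(target=None,yaw=12.7):
    s=bot.read_state();R=Ro.from_rotvec(s['tcp_rot']);a=np.radians(yaw)
    Rt=Ro.from_matrix(np.array([[np.sin(a),-np.cos(a),0],[-np.cos(a),-np.sin(a),0],[0,0,-1]]).T[:, :].T if 0 else np.column_stack([[np.sin(a),-np.cos(a),0],[-np.cos(a),-np.sin(a),0],[0,0,-1]]))
    print('t',round(s['time'],2),'pos',s['tool_pos'].round(4),'turn(tool)',(R.inv()*Rt).as_rotvec().round(4),'q',s['q'].round(2),'F',s['wrist_force'].round(1),'w',round(s['width'],3))
    if target is not None:
        d=np.array(target)-s['tool_pos'];print('shift now',R.inv().apply(d).round(4),'shift after turn',Rt.inv().apply(d).round(4))
E
python3 - <<'E'
from h import *
P=cloud(dict(np.load('pics/scene0.png.npz')));Q=cloud(dict(np.load('pics/side0.png.npz')))
A=np.vstack([P.reshape(-1,3),Q.reshape(-1,3)]);A=A[np.isfinite(A[:,0])]
for x in np.arange(.2,.9,.1):
    print(round(x,1),[ (lambda m: round(A[m,2].max(),2) if m.any() else None)((A[:,0]>=x)&(A[:,0]<x+.1)&(A[:,1]>=y)&(A[:,1]<y+.1)) for y in np.arange(-.7,.5,.1)])
todo([.4462,.3516,.15])
E
```

```text
0.2 [None, None, np.float64(-0.83), np.float64(-0.83), np.float64(-0.83), np.float64(-0.84), np.float64(-0.0), np.float64(0.02), np.float64(0.03), np.float64(0.01), np.float64(0.01), np.float64(-0.83)]
0.3 [None, None, np.float64(0.0), np.float64(0.01), np.float64(0.01), np.float64(0.02), np.float64(0.03), np.float64(0.03), np.float64(0.03), np.float64(0.01), np.float64(0.0), np.float64(-0.83)]
0.4 [np.float64(0.02), np.float64(0.01), np.float64(0.01), np.float64(0.01), np.float64(0.03), np.float64(0.04), np.float64(0.05), np.float64(0.03), np.float64(0.01), np.float64(0.03), np.float64(0.08), np.float64(0.0)]
0.5 [np.float64(0.08), np.float64(0.03), np.float64(0.06), np.float64(0.06), np.float64(0.06), np.float64(0.07), np.float64(0.07), np.float64(0.21), np.float64(0.19), np.float64(0.04), np.float64(0.02), np.float64(0.01)]
0.6 [np.float64(0.04), np.float64(0.03), np.float64(0.09), np.float64(0.07), np.float64(0.23), np.float64(0.24), np.float64(0.28), np.float64(0.28), np.float64(0.24), np.float64(0.07), np.float64(0.07), np.float64(0.02)]
0.7 [None, None, np.float64(0.04), np.float64(0.07), np.float64(0.24), np.float64(0.25), np.float64(0.39), np.float64(0.27), np.float64(0.23), np.float64(0.08), np.float64(0.08), np.float64(0.02)]
0.8 [None, np.float64(0.04), np.float64(0.04), np.float64(0.03), None, np.float64(0.35), np.float64(0.28), np.float64(0.07), np.float64(0.03), np.float64(0.03), np.float64(0.03), np.float64(0.17)]
t 0.15 pos [ 0.2551 -0.6243  0.2302] turn(tool) [1.000e-04 1.700e-03 1.662e-01] q [-1.22  0.26  1.61  0.    1.27 -0.04] F [-1.1 -0.4 -0.3] w 0.999
shift now [-0.831  -0.546   0.0817] shift after turn [-0.91   -0.401   0.0802]
```

```bash
python3 - <<'E'
from h import *
for n in ['scene','side']:
    P=cloud(dict(np.load(f'pics/{n}0.png.npz'))).reshape(-1,3);P=P[np.isfinite(P[:,0])]
    for z in [.05,.1,.15,.2,.25]:
        m=(P[:,2]>z)&(P[:,2]<z+.05)&(P[:,0]>.45)&(P[:,0]<.7)&(P[:,1]>-.4)&(P[:,1]<.2)
        if m.sum()>5:
            q=P[m]; print(n,z,m.sum(),'x',q[:,0].min().round(3),'ymax',np.percentile(q[:,1],[99,100]).round(3), q[q[:,1].argmax()].round(3), q[q[:,0].argmin()].round(3))
            for x in np.arange(.54,.7,.03):
                k=(abs(q[:,0]-x)<.015); 
                if k.any(): print('  ',x.round(2),q[k,1].max().round(3),end='')
            print()
E
```

```text
scene 0.05 7008 x 0.551 ymax [0.001 0.044] [0.624 0.044 0.099] [ 0.551 -0.019  0.054]
   0.54 -0.019   0.57 -0.01   0.6 -0.002   0.63 0.044   0.66 0.013   0.69 -0.147
scene 0.1 1451 x 0.586 ymax [0.126 0.127] [0.697 0.127 0.143] [0.586 0.073 0.149]
   0.6 0.106   0.63 0.117   0.66 0.123   0.69 0.127
scene 0.15 4017 x 0.584 ymax [0.126 0.128] [0.694 0.128 0.152] [0.584 0.075 0.173]
   0.57 0.075   0.6 0.107   0.63 0.118   0.66 0.124   0.69 0.128
scene 0.2 6198 x 0.592 ymax [0.121 0.127] [0.693 0.127 0.2  ] [0.592 0.073 0.201]
   0.6 0.106   0.63 0.115   0.66 0.123   0.69 0.127
scene 0.25 1206 x 0.645 ymax [0.043 0.044] [0.699 0.044 0.252] [0.645 0.025 0.253]
   0.63 0.028   0.66 0.039   0.69 0.044
side 0.05 320 x 0.534 ymax [-0.31  -0.309] [ 0.565 -0.309  0.053] [ 0.534 -0.353  0.053]
   0.54 -0.315   0.57 -0.309   0.6 -0.388
side 0.1 637 x 0.597 ymax [0.127 0.129] [0.697 0.129 0.136] [0.597 0.099 0.149]
   0.6 0.107   0.63 0.117   0.66 0.124   0.69 0.129
side 0.15 1426 x 0.586 ymax [0.128 0.129] [0.696 0.129 0.19 ] [0.586 0.075 0.183]
   0.6 0.108   0.63 0.118   0.66 0.125   0.69 0.129
side 0.2 4379 x 0.594 ymax [0.124 0.128] [0.691 0.128 0.2  ] [0.594 0.079 0.201]
   0.6 0.106   0.63 0.115   0.66 0.123   0.69 0.128
side 0.25 1505 x 0.646 ymax [0.044 0.046] [0.697 0.046 0.255] [0.646 0.028 0.253]
   0.66 0.039   0.69 0.046
```

Emit:
{"op": "arm_command", "data": {"rows": [{"delta_rot": [0,0.001,0.083],"xyz": [0,0,0],"gripper": 0.085},{"delta_rot": [0,0.001,0.083],"xyz": [0,0,0]},{"xyz": [-0.0336,-0.0288,0]},{"xyz": [-0.0336,-0.0288,0]},{"xyz": [-0.0336,-0.0288,0]},{"xyz": [-0.0336,-0.0288,0]},{"xyz": [-0.0336,-0.0288,0]},{"xyz": [-0.0336,-0.0288,0]},{"xyz": [-0.0336,-0.0288,0]}]}}

```text
invalid input
```

```bash
python3 -c "
from h import *
todo([.44,0,.23])"
```

```text
t 0.15 pos [ 0.2551 -0.6243  0.2302] turn(tool) [1.000e-04 1.700e-03 1.662e-01] q [-1.22  0.26  1.61  0.    1.27 -0.04] F [-1.1 -0.4 -0.3] w 0.999
shift now [-0.508  -0.4073  0.0012] shift after turn [-5.684e-01 -3.176e-01  2.000e-04]
```

Rows probably need every field, so I'll send all three each time.

Emit:
{"op": "arm_command", "data": {"rows": [{"delta_rot": [0,0.001,0.083],"xyz": [0,0,0],"gripper": 0.085},{"delta_rot": [0,0.001,0.083],"xyz": [0,0,0],"gripper": 0.085},{"delta_rot": [0,0,0],"xyz": [-0.0336,-0.0288,0],"gripper": 0.085},{"delta_rot": [0,0,0],"xyz": [-0.0336,-0.0288,0],"gripper": 0.085},{"delta_rot": [0,0,0],"xyz": [-0.0336,-0.0288,0],"gripper": 0.085},{"delta_rot": [0,0,0],"xyz": [-0.0336,-0.0288,0],"gripper": 0.085},{"delta_rot": [0,0,0],"xyz": [-0.0336,-0.0288,0],"gripper": 0.085},{"delta_rot": [0,0,0],"xyz": [-0.0336,-0.0288,0],"gripper": 0.085},{"delta_rot": [0,0,0],"xyz": [-0.0336,-0.0288,0],"gripper": 0.085}]}}

```text
time: 1.05
tool_pos: [0.4005, -0.3493, 0.2306]
tcp_rot: [2.453, -1.962, 0.002]
wrist_force: [1.2, -0.1, -0.4]
width: 0.995
```

```bash
python3 -c "
from h import *
todo([.44,0,.23])"
```

```text
t 1.05 pos [ 0.4005 -0.3493  0.2306] turn(tool) [-0.0001 -0.0017 -0.0002] q [-0.76 -0.01  1.91 -0.    1.24  0.59] F [ 1.2 -0.1 -0.4] w 0.995
shift now [-0.3321 -0.1152  0.    ] shift after turn [-0.3321 -0.1153  0.0006]
```

Emit:
{"op": "arm_command", "data": {"rows": [{"delta_rot": [0,0,0],"xyz": [-0.0415,-0.0144,0],"gripper": 0.085},{"delta_rot": [0,0,0],"xyz": [-0.0415,-0.0144,0],"gripper": 0.085},{"delta_rot": [0,0,0],"xyz": [-0.0415,-0.0144,0],"gripper": 0.085},{"delta_rot": [0,0,0],"xyz": [-0.0415,-0.0144,0],"gripper": 0.085},{"delta_rot": [0,0,0],"xyz": [-0.0415,-0.0144,0],"gripper": 0.085},{"delta_rot": [0,0,0],"xyz": [-0.0415,-0.0144,0],"gripper": 0.085},{"delta_rot": [0,0,0],"xyz": [-0.0415,-0.0144,0],"gripper": 0.085},{"delta_rot": [0,0,0],"xyz": [-0.0415,-0.0144,0],"gripper": 0.085}]}}

```text
time: 1.85
tool_pos: [0.4392, -0.0001, 0.2302]
tcp_rot: [2.453, -1.962, 0.003]
wrist_force: [1.7, -0.5, -0.1]
width: 0.996
```

Emit:
{"op": "arm_command", "data": {"rows": [{"delta_rot": [0,0,0],"xyz": [-0.043,-0.0104,0],"gripper": 0.085},{"delta_rot": [0,0,0],"xyz": [-0.043,-0.0104,0],"gripper": 0.085},{"delta_rot": [0,0,0],"xyz": [-0.043,-0.0104,0],"gripper": 0.085},{"delta_rot": [0,0,0],"xyz": [-0.043,-0.0104,0],"gripper": 0.085},{"delta_rot": [0,0,0],"xyz": [-0.043,-0.0104,0],"gripper": 0.085},{"delta_rot": [0,0,0],"xyz": [-0.043,-0.0104,0],"gripper": 0.085},{"delta_rot": [0,0,0],"xyz": [-0.043,-0.0104,0],"gripper": 0.085},{"delta_rot": [0,0,0],"xyz": [-0.043,-0.0104,0],"gripper": 0.085},{"delta_rot": [0,0,0],"xyz": [0,0,0],"gripper": 0.085}]}}

```text
time: 2.75
tool_pos: [0.4444, 0.3566, 0.229]
tcp_rot: [-2.458, 1.956, -0.0]
wrist_force: [-0.3, -0.6, 0.1]
width: 0.994
```

```bash
python3 -c "
from h import *
snap('wrist','w1.png')
todo([.4462,.3516,.031])"
```

```text
t 2.8 pos [0.4444 0.3541 0.2289] turn(tool) [ 0.0008 -0.0023  0.004 ] q [ 0.63  0.07  1.84 -0.    1.24  1.98] F [-0.4 -1.2 -1. ] w 0.995
shift now [ 0.0024 -0.0014  0.1979] shift after turn [ 0.0029 -0.0012  0.1979]
```

View pics/w1.png

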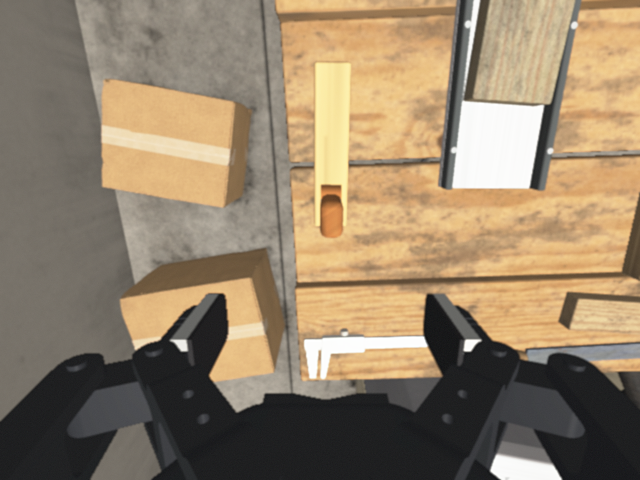

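The wrist view shows the handle at (332,212), centred between the fingers. I'll descend and close.

Emit:
{"op": "arm_command", "data": {"rows": [{"delta_rot": [0,0,0.004],"xyz": [0.0026,-0.0012,0.04],"gripper": 0.085},{"delta_rot": [0,0,0],"xyz": [0,0,0.04],"gripper": 0.085},{"delta_rot": [0,0,0],"xyz": [0,0,0.04],"gripper": 0.085},{"delta_rot": [0,0,0],"xyz": [0,0,0.04],"gripper": 0.085},{"delta_rot": [0,0,0],"xyz": [0,0,0.02],"gripper": 0.085},{"delta_rot": [0,0,0],"xyz": [0,0,0.018],"gripper": 0.085},{"delta_rot": [0,0,0],"xyz": [0,0,0],"gripper": 0.085},{"delta_rot": [0,0,0],"xyz": [0,0,0],"gripper": 0.085}]}}

```text
time: 3.6
tool_pos: [0.4468, 0.3483, 0.0316]
tcp_rot: [2.447, -1.967, 0.002]
wrist_force: [-0.2, -0.8, 0.8]
width: 0.993
```

```bash
python3 -c "
from h import *
todo([.4462,.3516,.031])"
```

```text
t 3.6 pos [0.4468 0.3483 0.0316] turn(tool) [ 0.0007 -0.0026 -0.0047] q [ 0.62  0.27  2.01 -0.    0.87  1.98] F [-0.2 -0.8  0.8] w 0.993
shift now [-0.0034 -0.0001  0.0006] shift after turn [-0.0034 -0.0001  0.0006]
```

Emit:
{"op": "arm_command", "data": {"rows": [{"delta_rot": [0,0,-0.004],"xyz": [-0.0034,0,0],"gripper": 0.085},{"delta_rot": [0,0,0],"xyz": [0,0,0],"gripper": 0.05},{"delta_rot": [0,0,0],"xyz": [0,0,0],"gripper": 0.03},{"delta_rot": [0,0,0],"xyz": [0,0,0],"gripper": 0.01},{"delta_rot": [0,0,0],"xyz": [0,0,0],"gripper": 0.01},{"delta_rot": [0,0,0],"xyz": [0,0,0],"gripper": 0.01},{"delta_rot": [0,0,0],"xyz": [0,0,0],"gripper": 0.01},{"delta_rot": [0,0,0],"xyz": [0,0,0],"gripper": 0.01}], "force": 70}}

```text
time: 4.4
tool_pos: [0.4463, 0.3528, 0.0319]
tcp_rot: [2.453, -1.961, 0.003]
wrist_force: [-0.6, -0.4, 3.4]
width: 0.247
```

```bash
python3 -c "
from h import *
todo([.4462,.3516,.031])"
```

```text
t 4.4 pos [0.4463 0.3528 0.0319] turn(tool) [-0.0005 -0.0018  0.0002] q [ 0.63  0.27  2.   -0.    0.87  1.98] F [-0.6 -0.4  3.4] w 0.247
shift now [0.0012 0.0003 0.0009] shift after turn [0.0012 0.0003 0.0009]
```

Emit:
{"op": "arm_command", "data": {"rows": [{"delta_rot": [0,0,0],"xyz": [0,0,-0.01],"gripper": 0.01},{"delta_rot": [0,0,0],"xyz": [0,0,-0.025],"gripper": 0.01},{"delta_rot": [0,0,0],"xyz": [0,0,-0.025],"gripper": 0.01},{"delta_rot": [0,0,0],"xyz": [0.0215,0.0073,0],"gripper": 0.01},{"delta_rot": [0,0,0],"xyz": [0.0215,0.0073,0],"gripper": 0.01},{"delta_rot": [0,0,0],"xyz": [0.0215,0.0073,0],"gripper": 0.01},{"delta_rot": [0,0,0],"xyz": [0.0215,0.0073,0],"gripper": 0.01},{"delta_rot": [0,0,0],"xyz": [0.0215,0.0073,0],"gripper": 0.01},{"delta_rot": [0,0,0],"xyz": [0.0215,0.0073,0],"gripper": 0.01},{"delta_rot": [0,0,0],"xyz": [0.0215,0.0073,0],"gripper": 0.01},{"delta_rot": [0,0,0],"xyz": [0.0215,0.0073,0],"gripper": 0.01}]}}

```text
time: 5.5
tool_pos: [0.4263, 0.1711, 0.0919]
tcp_rot: [2.452, -1.961, 0.002]
wrist_force: [-0.2, -0.4, -2.3]
width: 0.25
```

Emit:
{"op": "arm_command", "data": {"rows": [{"delta_rot": [0,0,0],"xyz": [0,0,0],"gripper": 0.01},{"delta_rot": [0,0,0],"xyz": [0,0,0],"gripper": 0.01}]}}

```text
time: 5.7
tool_pos: [0.4268, 0.1719, 0.0919]
tcp_rot: [2.451, -1.963, 0.002]
wrist_force: [-0.1, -0.3, -1.6]
width: 0.245
```

```bash
python3 - <<'E'
from h import *
todo([.4274,.1711,.0434])
for n in ['scene','side']:
    c=snap(n,n+'2.png');P=cloud(c);z=P[...,2]
    b=(P[...,0]>.38)&(P[...,0]<.64)&(P[...,1]>.1)&(P[...,1]<.28)&(z>.06)&(z<.09)
    hsv=cv2.cvtColor(c['pixels'],cv2.COLOR_RGB2HSV); b&=(hsv[...,1]>60)
    cc,lab,st,ce=cv2.connectedComponentsWithStats(b.astype(np.uint8))
    i=1+np.argmax(st[1:,4]);q=P[lab==i];r=cv2.minAreaRect((q[:,:2]*1000).astype(np.float32));print(n,len(q),r,np.percentile(q[:,2],[2,50,98]),cv2.boxPoints(r).round(0).tolist())
    k=np.polyfit(q[:,0],q[:,2],1);print('slope z/x',k)
E
```

```text
t 5.7 pos [0.4268 0.1719 0.0919] turn(tool) [-0.0001 -0.0017 -0.0014] q [ 0.33 -0.01  2.19 -0.    0.96  1.68] F [-0.1 -0.3 -1.6] w 0.245
shift now [ 0.0008 -0.0004  0.0485] shift after turn [ 0.0009 -0.0004  0.0485]
scene 575 ((533.5686645507812, 196.64935302734375), (68.84825134277344, 36.90785598754883), 10.568403244018555) [0.07037313 0.07561486 0.07797834] [[496.0, 208.0], [503.0, 172.0], [571.0, 185.0], [564.0, 221.0]]
slope z/x [-0.00989838  0.08068551]
side 1663 ((488.4945983886719, 186.77056884765625), (164.58726501464844, 38.000789642333984), 11.7714204788208) [0.06534741 0.07641018 0.08631268] [[404.0, 189.0], [412.0, 151.0], [573.0, 185.0], [565.0, 222.0]]
slope z/x [-0.02131836  0.08675292]
```

View pics/side2.png

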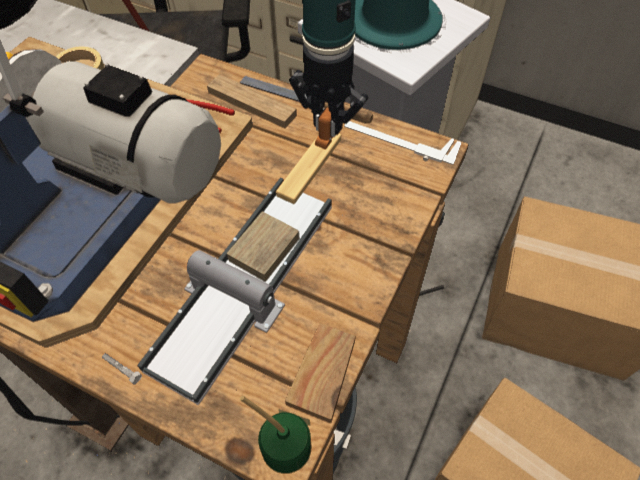

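Nose is about 145 mm before the mouth, centred, with a slight droop. The push block is held at about (312,165) in the side view. I'll lower it to just over the bed.

Emit:
{"op": "arm_command", "data": {"rows": [{"delta_rot": [0,0,0],"xyz": [0.0004,0,0.02],"gripper": 0.01},{"delta_rot": [0,0,0],"xyz": [0.0004,0,0.015],"gripper": 0.01},{"delta_rot": [0,0,0],"xyz": [0,0,0.008],"gripper": 0.01},{"delta_rot": [0,0,0],"xyz": [0,0,0.004],"gripper": 0.01},{"delta_rot": [0,0,0],"xyz": [0,0,0],"gripper": 0.01}]}}

```text
time: 6.3
tool_pos: [0.4269, 0.1716, 0.0445]
tcp_rot: [2.453, -1.96, 0.002]
wrist_force: [-0.0, -0.6, -1.3]
width: 0.245
```

```bash
python3 - <<'E'
from h import *
todo([.4274,.1711,.0434])
c=snap('side','side3.png');P=cloud(c)
cv2.imwrite('pics/s3c.png',cv2.resize(c['pixels'][120:300,220:380,::-1],None,fx=3.3,fy=3.3))
c=snap('scene','scene3.png')
cv2.imwrite('pics/c3c.png',cv2.resize(c['pixels'][150:300,300:450,::-1],None,fx=3.3,fy=3.3))
E
```

```text
t 6.3 pos [0.4269 0.1716 0.0445] turn(tool) [ 0.0008 -0.002   0.0007] q [ 0.33  0.06  2.22 -0.    0.86  1.68] F [-0.  -0.6 -1.3] w 0.245
shift now [ 0.0006 -0.0003  0.0011] shift after turn [ 0.0006 -0.0003  0.0011]
```

View pics/s3c.png

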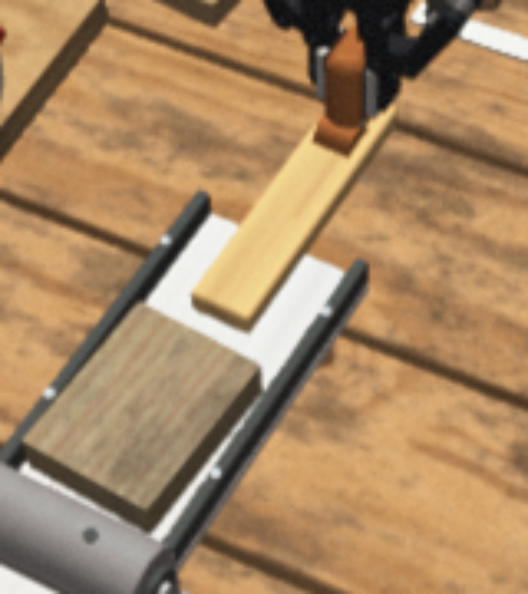

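View pics/c3c.png

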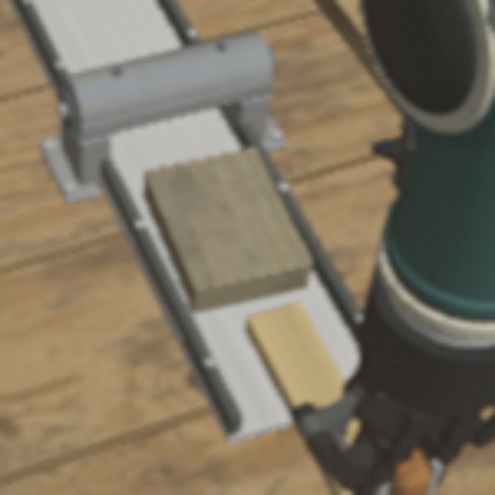

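The nose lies flat on the bed, centred and about 20 mm behind the pine block (crop pixel (222,310)). I'll start the push.

Emit:
{"op": "arm_command", "data": {"rows": [{"delta_rot": [0,0,0],"xyz": [0,-0.006,0],"gripper": 0.01},{"delta_rot": [0,0,0],"xyz": [0,-0.006,0],"gripper": 0.01},{"delta_rot": [0,0,0],"xyz": [0,-0.006,0],"gripper": 0.01},{"delta_rot": [0,0,0],"xyz": [0,-0.006,0],"gripper": 0.01},{"delta_rot": [0,0,0],"xyz": [0,-0.006,0],"gripper": 0.01},{"delta_rot": [0,0,0],"xyz": [0,-0.006,0],"gripper": 0.01},{"delta_rot": [0,0,0],"xyz": [0,-0.006,0],"gripper": 0.01},{"delta_rot": [0,0,0],"xyz": [0,-0.006,0],"gripper": 0.01},{"delta_rot": [0,0,0],"xyz": [0,-0.006,0],"gripper": 0.01},{"delta_rot": [0,0,0],"xyz": [0,-0.006,0],"gripper": 0.01}]}}

```text
time: 7.4
tool_pos: [0.4861, 0.1846, 0.0448]
tcp_rot: [2.453, -1.961, 0.002]
wrist_force: [-1.2, 0.2, -1.1]
width: 0.247
```

```bash
python3 - <<'E'
from h import *
ax=np.array([.9759,.2181]);todo(np.r_[np.array([.7104,.2343])-.088*ax,.0445])
c=snap('side','side4.png');P=cloud(c)
cv2.imwrite('pics/s4c.png',cv2.resize(c['pixels'][120:300,220:380,::-1],None,fx=3.3,fy=3.3))
E
```

```text
t 7.4 pos [0.4861 0.1846 0.0448] turn(tool) [-0.     -0.002   0.0002] q [ 0.32  0.17  2.1  -0.    0.88  1.67] F [-1.2  0.2 -1.1] w 0.247
shift now [ 0.0007 -0.1417  0.0003] shift after turn [ 0.0006 -0.1417  0.0003]
```

View pics/s4c.png

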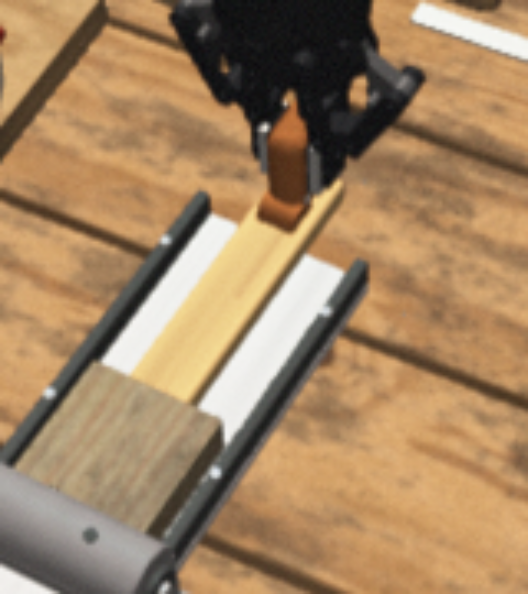

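The pine block is moving squarely with the nose and the force is small. Continuing.

Emit:
{"op": "arm_command", "data": {"rows": [{"delta_rot": [0,0,0],"xyz": [0.0002,-0.007,0],"gripper": 0.01},{"delta_rot": [0,0,0],"xyz": [0.0002,-0.007,0],"gripper": 0.01},{"delta_rot": [0,0,0],"xyz": [0.0002,-0.007,0],"gripper": 0.01},{"delta_rot": [0,0,0],"xyz": [0,-0.007,0],"gripper": 0.01},{"delta_rot": [0,0,0],"xyz": [0,-0.007,0],"gripper": 0.01},{"delta_rot": [0,0,0],"xyz": [0,-0.007,0],"gripper": 0.01},{"delta_rot": [0,0,0],"xyz": [0,-0.007,0],"gripper": 0.01},{"delta_rot": [0,0,0],"xyz": [0,-0.007,0],"gripper": 0.01},{"delta_rot": [0,0,0],"xyz": [0,-0.007,0],"gripper": 0.01},{"delta_rot": [0,0,0],"xyz": [0,-0.007,0],"gripper": 0.01}]}}

```text
time: 8.45
tool_pos: [0.5546, 0.1994, 0.0448]
tcp_rot: [2.453, -1.961, 0.002]
wrist_force: [-0.5, -0.2, -2.2]
width: 0.245
```

```bash
python3 - <<'E'
from h import *
ax=np.array([.9759,.2181]);todo(np.r_[np.array([.7104,.2343])-.088*ax,.0445])
c=snap('side','side5.png')
cv2.imwrite('pics/s5c.png',cv2.resize(c['pixels'][120:400,130:380,::-1],None,fx=2,fy=2))
E
```

```text
t 8.45 pos [0.5546 0.1994 0.0448] turn(tool) [-0.     -0.002   0.0002] q [ 0.3   0.29  1.95 -0.    0.91  1.65] F [-0.5 -0.2 -2.2] w 0.245
shift now [ 0.0001 -0.0716  0.0003] shift after turn [ 0.0001 -0.0716  0.0003]
```

View pics/s5c.png

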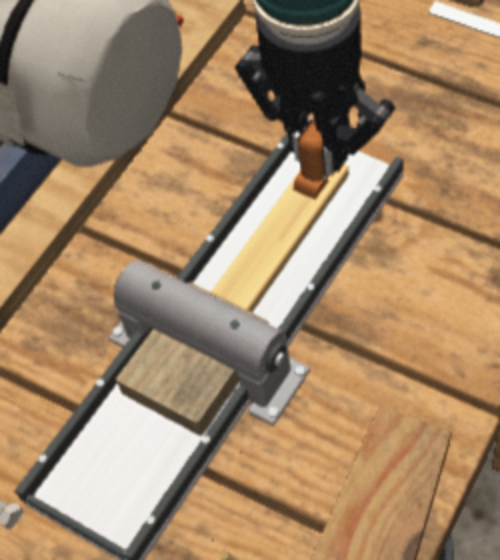

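The block's front is out past the guard and still square. Continuing to nose +57 mm.

Emit:
{"op": "arm_command", "data": {"rows": [{"delta_rot": [0,0,0],"xyz": [0,-0.007,0],"gripper": 0.01},{"delta_rot": [0,0,0],"xyz": [0,-0.007,0],"gripper": 0.01},{"delta_rot": [0,0,0],"xyz": [0,-0.007,0],"gripper": 0.01},{"delta_rot": [0,0,0],"xyz": [0,-0.007,0],"gripper": 0.01},{"delta_rot": [0,0,0],"xyz": [0,-0.007,0],"gripper": 0.01},{"delta_rot": [0,0,0],"xyz": [0,-0.007,0],"gripper": 0.01},{"delta_rot": [0,0,0],"xyz": [0,-0.007,0],"gripper": 0.01},{"delta_rot": [0,0,0],"xyz": [0,-0.007,0],"gripper": 0.01},{"delta_rot": [0,0,0],"xyz": [0,-0.007,0],"gripper": 0.01},{"delta_rot": [0,0,0],"xyz": [0,-0.006,0],"gripper": 0.01},{"delta_rot": [0,0,0],"xyz": [0,-0.003,0],"gripper": 0.01},{"delta_rot": [0,0,0],"xyz": [0,0,0],"gripper": 0.01}]}}

```text
time: 9.7
tool_pos: [0.6251, 0.2153, 0.045]
tcp_rot: [2.453, -1.962, 0.003]
wrist_force: [-0.2, 0.4, -1.3]
width: 0.246
```

```bash
cat > meas.py <<'E'
from h import *
import sys
t=sys.argv[1]
ax=np.array([.9759,.2181]);M=np.array([.7104,.2343]);todo(np.r_[M-.088*ax,.0445])
for n in ['scene','side']:
    c=snap(n,n+t+'.png');P=cloud(c);z=P[...,2];D=P[...,:2]-M;s=D@ax;l=D@np.array([-ax[1],ax[0]])
    hsv=cv2.cvtColor(c['pixels'],cv2.COLOR_RGB2HSV)
    def rep(m,name):
        cc,lab,st,ce=cv2.connectedComponentsWithStats(m.astype(np.uint8))
        if cc<2: return
        m=lab==1+np.argmax(st[1:,4]);q=np.stack([s[m],l[m]],-1).astype(np.float32)*1000;r=cv2.minAreaRect(q);print(n,name,m.sum(),'s',q[:,0].min().round(1),q[:,0].max().round(1),'l',q[:,1].min().round(1),q[:,1].max().round(1),np.round(r[1],1),round(r[2],1),'z',np.median(z[m]).round(4),np.percentile(z[m],[2,98]).round(4))
    rep((s>.03)&(s<.2)&(abs(l)<.05)&(z>.029)&(z<.040)&(hsv[...,1]>35),'pine')
    rep((s<.0)&(s>-.3)&(abs(l)<.03)&(z>.018)&(z<.034)&(hsv[...,1]>60),'sole')
c=cv2.imread(f'pics/side{t}.png')
cv2.imwrite(f'pics/s{t}c.png',cv2.resize(c[120:400,130:380],None,fx=2,fy=2))
E
python3 meas.py 6
```

```text
t 9.7 pos [0.6251 0.2153 0.045 ] turn(tool) [-0.001  -0.0019  0.0001] q [ 0.3   0.4   1.79 -0.    0.95  1.65] F [-0.2  0.4 -1.3] w 0.246
shift now [0.0001 0.0006 0.0005] shift after turn [0.0001 0.0006 0.0005]
scene pine 824 s 72.7 158.3 l -35.4 40.4 [85.4 75.8] 0.4 z 0.0337 [0.0309 0.0363]
scene sole 191 s -109.8 -34.6 l -16.6 18.5 [75.3 34.8] 0.4 z 0.0278 [0.0199 0.0312]
side pine 3388 s 32.4 157.4 l -35.9 41.0 [ 76.9 124.9] 89.9 z 0.0336 [0.0297 0.0365]
side sole 787 s -106.9 -15.2 l -17.9 19.1 [36.5 92. ] 88.8 z 0.0288 [0.0211 0.0323]
```

View pics/s6c.png

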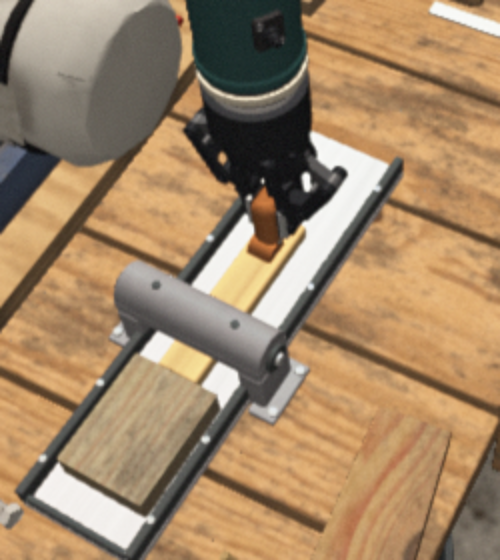

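The pine block spans about 57–157 mm (exit at 40, stop at 184) and lies flat; in the crop its corners are about (140,365) to (145,510). Now I draw the push block back 96 mm.

Emit:
{"op": "arm_command", "data": {"rows": [{"delta_rot": [0,0,0],"xyz": [0,0.008,0],"gripper": 0.01},{"delta_rot": [0,0,0],"xyz": [0,0.008,0],"gripper": 0.01},{"delta_rot": [0,0,0],"xyz": [0,0.008,0],"gripper": 0.01},{"delta_rot": [0,0,0],"xyz": [0,0.008,0],"gripper": 0.01},{"delta_rot": [0,0,0],"xyz": [0,0.01,0],"gripper": 0.01},{"delta_rot": [0,0,0],"xyz": [0,0.01,0],"gripper": 0.01},{"delta_rot": [0,0,0],"xyz": [0,0.01,0],"gripper": 0.01},{"delta_rot": [0,0,0],"xyz": [0,0.01,0],"gripper": 0.01},{"delta_rot": [0,0,0],"xyz": [0,0.01,0],"gripper": 0.01},{"delta_rot": [0,0,0],"xyz": [0,0.01,0],"gripper": 0.01},{"delta_rot": [0,0,0],"xyz": [0,0.004,0],"gripper": 0.01},{"delta_rot": [0,0,0],"xyz": [0,0,0],"gripper": 0.01}]}}

```text
time: 11.0
tool_pos: [0.53, 0.1939, 0.0448]
tcp_rot: [2.453, -1.961, 0.002]
wrist_force: [0.4, 0.2, -1.9]
width: 0.246
```

```bash
python3 meas.py 7
```

```text
t 11.0 pos [0.53   0.1939 0.0448] turn(tool) [ 0.0001 -0.002   0.0002] q [ 0.31  0.24  2.   -0.    0.89  1.66] F [ 0.4  0.2 -1.9] w 0.246
shift now [ 0.0001 -0.0969  0.0003] shift after turn [ 0.0001 -0.0969  0.0003]
scene pine 824 s 73.5 157.9 l -35.8 40.5 [76.4 84.2] 89.7 z 0.0337 [0.0309 0.0363]
scene sole 296 s -94.3 -41.6 l -18.0 17.7 [35.7 52.7] 89.6 z 0.0284 [0.0256 0.0311]
side pine 3259 s 56.4 157.5 l -35.8 40.7 [ 76.3 101. ] 89.8 z 0.0337 [0.0305 0.0365]
side sole 1587 s -204.0 -38.8 l -18.0 19.9 [ 37.3 165.4] 89.5 z 0.029 [0.0215 0.0325]
```

View pics/s7c.png

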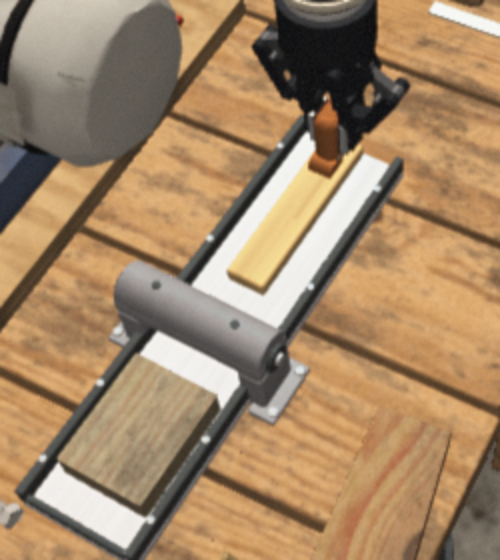

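Emit:
{"op": "arm_command", "data": {"rows": [{"delta_rot": [0,0,0],"xyz": [0,0,0.0015],"gripper": 0.01},{"delta_rot": [0,0,0],"xyz": [0,0,0.0015],"gripper": 0.01},{"delta_rot": [0,0,0],"xyz": [0,0,0],"gripper": 0.01}]}}

```text
time: 11.4
tool_pos: [0.5312, 0.1941, 0.0419]
tcp_rot: [2.453, -1.962, 0.003]
wrist_force: [0.2, -0.2, -0.2]
width: 0.251
```

Emit:
{"op": "arm_command", "data": {"rows": [{"delta_rot": [0,0,0],"xyz": [0,0,0],"gripper": 0.03},{"delta_rot": [0,0,0],"xyz": [0,0,0],"gripper": 0.04},{"delta_rot": [0,0,0],"xyz": [0,0,0],"gripper": 0.05},{"delta_rot": [0,0,0],"xyz": [0,0,0],"gripper": 0.06},{"delta_rot": [0,0,0],"xyz": [0,0,0],"gripper": 0.06},{"delta_rot": [0,0,0],"xyz": [0,0,0],"gripper": 0.06}], "force": 20}}

```text
time: 12.0
tool_pos: [0.5307, 0.194, 0.0419]
tcp_rot: [2.453, -1.961, 0.003]
wrist_force: [0.0, 0.5, -0.5]
width: 0.702
```

Emit:
{"op": "arm_command", "data": {"rows": [{"delta_rot": [0,0,0],"xyz": [0,0,-0.01],"gripper": 0.06},{"delta_rot": [0,0,0],"xyz": [0,0,-0.02],"gripper": 0.06},{"delta_rot": [0,0,0],"xyz": [0,0,-0.03],"gripper": 0.06},{"delta_rot": [0,0,0],"xyz": [0,0,-0.03],"gripper": 0.06},{"delta_rot": [0,0,0],"xyz": [0,0,-0.03],"gripper": 0.06},{"delta_rot": [0,0,0],"xyz": [0,0,-0.03],"gripper": 0.06},{"delta_rot": [0,0,0],"xyz": [0,0.02,0],"gripper": 0.06},{"delta_rot": [0,0,0],"xyz": [0,0,0],"gripper": 0.06},{"delta_rot": [0,0,0],"xyz": [0,0,0],"gripper": 0.06}]}}

```text
time: 12.9
tool_pos: [0.5109, 0.1899, 0.1921]
tcp_rot: [2.453, -1.961, 0.003]
wrist_force: [0.1, 0.1, -0.3]
width: 0.702
```

```bash
python3 meas.py 8
```

```text
t 12.9 pos [0.5109 0.1899 0.1921] turn(tool) [-0.0007 -0.002   0.0003] q [ 0.31  0.05  1.93 -0.    1.17  1.66] F [ 0.1  0.1 -0.3] w 0.702
shift now [ 1.000e-04 -1.163e-01  1.477e-01] shift after turn [ 0.0003 -0.1164  0.1476]
scene pine 826 s 72.5 158.3 l -35.6 40.4 [75.7 85.6] 89.5 z 0.0337 [0.0309 0.0362]
scene sole 956 s -205.2 -40.0 l -18.1 18.3 [ 35.9 165.1] 89.7 z 0.0255 [0.0206 0.0298]
side pine 3258 s 56.4 157.3 l -36.5 41.0 [ 77.5 101. ] 89.8 z 0.0337 [0.0306 0.0365]
side sole 1618 s -204.7 -38.4 l -18.4 19.8 [ 37.5 166.4] 89.5 z 0.026 [0.0195 0.0304]
```

View pics/s8c.png

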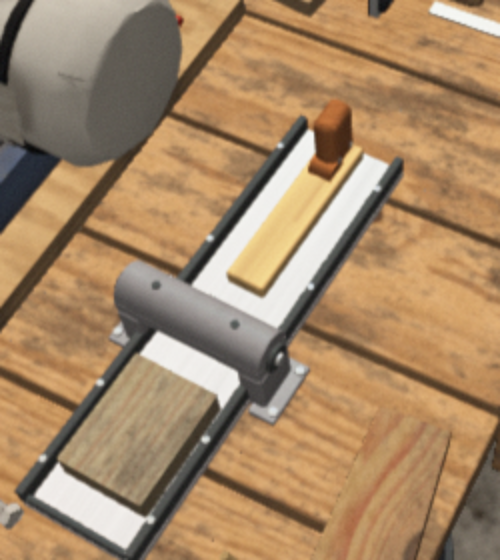

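The push block stands on its sole on the bed (top at z 26 mm), 39 mm clear of the guard, and the gripper is free of it. The pine block lies flat beyond the exit. Handing in.

```bash
python3 -c "
from h import *
print(bot.finish_job())"
```

```text
the job is handed in; nothing more can be done
None
```

The pine block is through the guard and the push block is back out of the opening. I handed the job in at about 13 s of robot time.

I gripped the push block by its handle, set it down between the fences behind the pine block, and pushed it under the guard with the nose. Then I drew the push block back, lowered it onto the bed, opened the fingers and raised the arm clear.

**Pine block:** the side view puts it 56 to 157 mm past the mouth. The guard ends at 40 mm and the stop is at 184 mm. Its top is 34 mm above the bench, so it lies flat on the bed. The scene view agrees on the front edge, but the guard hides the rear edge from that camera, so the rear figure rests on the side view alone. It did not move when the push block was withdrawn.

**Push block:** it stands on its sole on the infeed bed, from -205 to -39 mm, so the nose is about 39 mm clear of the guard. Both cameras agree.

**Forces and contact:** the wrist-force readings I took stayed under 4 N. The gripper never came near the pine block.

**Problems:** the first move call was refused because its rows left out some fields; nothing moved. The push block's nose drooped about 2 mm while held, which made no difference to the push.

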